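# Snap the split clip onto the pivot pin with the fork pusher

## Robot

A 6-joint arm with a two-finger parallel gripper is mounted at the origin on the work surface; the furniture and walls round the work are solid. World frame = base frame: x ahead of the robot, y to its left, z up, the work surface at z = 0. Lengths are in mm, angles in rad, forces in N, time in s.
With the tool pointing down it reaches from about 275 to 1000 mm from the base axis. Payload 8.4 kg.
Tool frame: the origin (TCP) lies between the finger pads; the fingertips stand 8 mm ahead of it and the grasp point (between the pads) lies 11 mm behind it (tcp_to_tips is the distance from the TCP to the fingertips, in mm); z points along the fingers, y is the line along which they close (so a half turn about z gives the same grasp; the last joint's range is limited). The gripper opens to 85 mm and grips with 20 to 120 N. Pads are 22 mm wide; open, the fingers measure 114 mm over their backs; the gripper's body (76 mm by 85 mm) begins 54 mm behind the grasp point. The pads swing forward as they close: fully open they stand 13 mm farther back than shut.
Start: joints at [1.326, 0.353, 1.633, -0, 1.155, -0.002], TCP at [150.262, 606.671, 239.281] pointing down, gripper open.
Joint ranges: [-2.63, 2.63], [-0.92, 2.1], [0.06, 2.66], [-1.3, 4.44], [0, 2.69], [-3.02, 3.02]. Speed limits (rad/s): [2.22, 2.22, 2.79, 3.14, 3.14, 3.14].

## Interface

Orientations are given as [roll, pitch, yaw] about the fixed x, y, z axes, in that order (R = Rz(yaw) Ry(pitch) Rx(roll)).
In Python, from rig import * gives the robot as it stands.
- The arm moves only by the tool step_arm, never from a script. Its argument "motion" is a list of rows, each an object with "claw": the finger opening in mm, from 0 to 85.4; "delta_pos": the shift along the tool's x, y, z in mm, a list of three; "turn": the turn about the tool's z in rad. In form: [{"claw": claw, "delta_pos": [dx, dy, dz], "turn": turn}, ...]. A call has 1 to 8 rows; each row shifts and turns the commanded pose from where the row before left it, along the tool's axes as they then stand; what a row does not reach is not made up. A row lasts 1/12 s, in which the tool goes at most 41.7 mm and 7.16 degrees, less where a joint would pass 70% of its speed; a pose out of reach is approached as far as the arm can. A call is refused whole if a number of a shift passes 41.7 or a number of a turn 0.125, either way. A call with a gripper value outside its range is refused whole. The fingers move at their own pace and stop on an object; "force" is the grip in N (left out, the last holds). Time passes only in rows, so rows that do not move let the fingers close. It gives the time, the measured TCP pose, the force, the opening and the grip force at its end, in the units of the state.
- sense(): the state, without advancing time (a new reading comes with each control period).
- grab_frame(name): name is "side" or "top"; returns a dict with "img" (384x512x3 uint8, red, green, blue), "vertical_fov" (degrees; the focal length in pixels is half the picture's height over the tangent of half this angle, whatever the lens; pixels are square), "cx", "cy" (the principal point, pixels), "R" (3x3) and "t" (3): a world point X has camera coordinates R X + t. Camera axes: x right, y down, z forward; pixel columns grow to the right and rows downward; lengths in mm; the calibration is good to about 2 mm. A picture is of the moment at which its call begins. There is no depth.
- sign_off(): hands the job in; it is judged then, once.
The state is a dict: "clock": time; "qpos": joint angles; "qvel": joint speeds; "joint_efforts": joint torques, N m; "eef_pos": TCP position; "tcp_rot": TCP orientation; "contact_force": force on the tool from outside, world axes, zero at the start; "wrist_torque": the same for the moment, N m; "opening": opening from 0.0 (shut) to 1.0 (fully open); "grasp_force": force on a finger pad.
Only numpy, scipy, OpenCV 4.12 (cv2) and the standard library are available. Lean on these libraries where they do the work, as an engineer would, in place of code of your own. Each camera call takes 0.05 s, during which the arm holds its last target. There are 200 camera calls.

## Task

Pick up the fork pusher (the one with two tines, not the straight-edged one) by its wooden handle and use it to push the split clip along its channel onto the groove of the pivot pin until it snaps fully home. Then set the fork down flat on the bench, clear of the pivot plate, and let go; do not push the clip with the gripper or the straight-edged pusher, and leave the straight-edged pusher where it is.

Things in the scene. Friction and masses are not known exactly. Their poses are not given: they have to be found in the camera images.
- pin_groove (a point): Point on the axis of the fixed upright steel pivot pin, in its groove, 14.5 mm above the bench. x: direction in which the clip is pushed, z up. The pin's head is 25 mm across, its top 49 mm above the bench.
- pivot_plate: Fixed grey-painted plate, 12 mm thick, that carries the pin; origin under the pin on the bench, axes as pin_groove. It reaches from x = -100 to +50 mm, y = +-49 mm. Two dark rails with inward lips (y = +-30.5 to +-44 mm, x = -95 to +22 mm) hold the clip down on the plate; their screws reach 24 mm above the bench.
- clip_centre (a point): Centre of the mouth of the loose steel split clip (68 mm wide, 5 mm thick); meets pin_groove when home. It lies in the plate's channel 38 to 52 mm short of the pin, its mouth (+x) towards it. It slides easily; its spring fingers meet the pin about 14 mm before home, take about 8 N to pass, and snap in over the last 7 mm, where it stops dead.
- clip_back (a point): Where the tines press: middle of the clip's rear edge, 24 mm behind clip_centre, 27 mm above the bench. To either side (4 to 29 mm off) stands an upright shoulder, its rear face here, 12 to 40 mm above the bench. Between them a flat tail, 12 mm wide, 5 mm thick, runs 24 mm farther back on the plate and fits in the fork's mouth.
- fork_grip (a point): Grip point of the loose fork pusher: middle of its upright wooden handle, 40 mm above the tool's flat underside. x: towards the tine tips, z up. Handle 24 mm wide (y), 64 mm long, top 60 mm above the underside; the steel foot's rear end at x = -36 mm. About 0.16 kg. It lies on the bench, tines roughly to +y, beside the other pusher, either way round.
- fork_tips (a point): Midpoint between the fork's two tine tips, 79 mm ahead of fork_grip, 4 mm above the underside. Tines 10 mm wide (18 to 28 mm off the middle), 8 mm thick; mouth between them 36 mm wide, 40 mm deep. To push, hold the underside about 27 mm above the bench: this clears the rails and meets the shoulders.
- blade_grip (a point): Grip point of the other pusher: same handle, foot and overall size, but a solid straight-edged blade 56 mm wide in place of the tines. Not to be used.

How it is judged (in metres and radians):
On the way:
1. the fork, held in the gripper, drives the clip onto the pin (pressing on it within 13 mm of home) (contact force between fork and clip above 1 N and contact force between the fingers and fork above 1 N and horizontal distance between clip_centre and pin_groove below 0.013 m).
At the end, for the whole second after the job is handed in: The clip is home on the pin (clip_centre within 4 mm of the pin's axis, seated in the groove), and the fork lies flat on the bench (its grip point under 45 mm up, tilt under 0.1 rad), at rest and touching neither clip nor plate (horizontal distance between clip_centre and pin_groove below 0.004 m and distance between clip_centre and pin_groove below 0.006 m and height (world z) of fork_grip below 0.045 m and angle between fork_grip's own z axis and vertical below 0.1 rad and linear speed of each of fork, clip below 0.02 m/s and contact force between fork and pivot_plate below 0.1 N and contact force between fork and clip below 0.1 N).
It fails at once if the gripper pushes the clip itself (contact force between the fingers and clip above 1 N).
It fails at once if the straight-edged pusher is used on the clip (contact force between blade and clip above 0.5 N).
It fails at once if the straight-edged pusher is moved by more than 40 mm (distance of blade_grip from where it was at the start of the episode above 0.04 m).
It also fails if it takes over 45 s, if anything falls off the work surface, if the arm or the gripper's body presses on something with over 40 N, if the wrist force passes 120 N, or if a joint passes its speed limit or range.

## Working session

There is one attempt and no reset: what is moved stays moved. The work goes in short steps, Python scripts to look and compute and a tool call to move; the robot and the scene stay as the last step left them, time stands still between calls to the robot, and variables do not carry over. Pictures are saved under pics/ and viewed, at most 10 in all, crops included, and the job is handed in when it is done.

Besides the shell and the picture viewer there is one more tool, called after "Call:" by a JSON object that holds its "fn" and its "kwargs", one argument or row to a line. step_arm: Moves the arm, as the interface text tells. Its arguments: {"type":"object","properties":{"motion":{"type":"array","items":{"type":"object","properties":{"claw":{"type":"number"},"delta_pos":{"type":"array","items":{"type":"number"}},"turn":{"type":"number"}}}},"force":{"type":"number"}},"required":["motion"]}

```bash
mkdir -p pics; cat > h.py <<'E'
from rig import *
import numpy as np, cv2
def snap(n,f):
    d=grab_frame(n); cv2.imwrite(f,d["img"][:,:,::-1]); np.savez(f+".npz",**{k:np.array(v) for k,v in d.items() if k!="img"}); return d
def px2w(f,u,v,z):
    d=np.load(f+".npz"); fl=192/np.tan(np.radians(float(d["vertical_fov"]))/2)
    R=d["R"];t=d["t"]; r=R.T@np.array([(u-d["cx"])/fl,(v-d["cy"])/fl,1]); c=-R.T@t
    return (c+r*(z-c[2])/r[2]).round(1)
def w2px(f,X):
    d=np.load(f+".npz"); fl=192/np.tan(np.radians(float(d["vertical_fov"]))/2)
    p=d["R"]@np.array(X,float)+d["t"]; return (p[:2]/p[2]*fl+[d["cx"],d["cy"]]).round(1)
E
python3 - <<'E'
from h import *
for n in("top","side"):
    d=snap(n,f"pics/{n}0.png"); print(n,d["vertical_fov"],(-d["R"].T@d["t"]).round(),d["img"].shape)
print(sense())
for n in("top","side"):
    i=cv2.imread(f"pics/{n}0.png"); cv2.imwrite(f"pics/{n}0b.png",cv2.resize(i,(800,600),interpolation=cv2.INTER_CUBIC))
E
```

```text
top 54.801065270234425 [418.  12. 962.] (384, 512, 3)
side 45.0470212481277 [  95. -773.  483.] (384, 512, 3)
{'clock': 0.1, 'qpos': array([ 1.32562603e+00,  3.53579842e-01,  1.63404389e+00, -1.82487991e-05,
        1.15524273e+00, -2.43317770e-03]), 'qvel': array([-1.55406844e-03,  6.00842523e-04, -1.47333476e-03,  7.20411734e-05,
        1.97172270e-04, -4.53213400e-05]), 'joint_efforts': array([ 1.78440165e-03, -6.06353331e+01, -3.42818105e+01,  1.61510161e-05,
        4.07716812e-03, -1.86823996e-06]), 'eef_pos': array([150.14824698, 606.26112435, 238.64296488]), 'tcp_rot': array([-3.14031881e+00,  1.35868653e-05,  2.89886293e+00]), 'contact_force': array([ 0.14306762,  0.29152093, -0.49785029]), 'wrist_torque': array([-0.00618448, -0.02867902,  0.00859597]), 'grasp_force': 0.0, 'opening': 1.0010449861093083}
```

View pics/top0b.png

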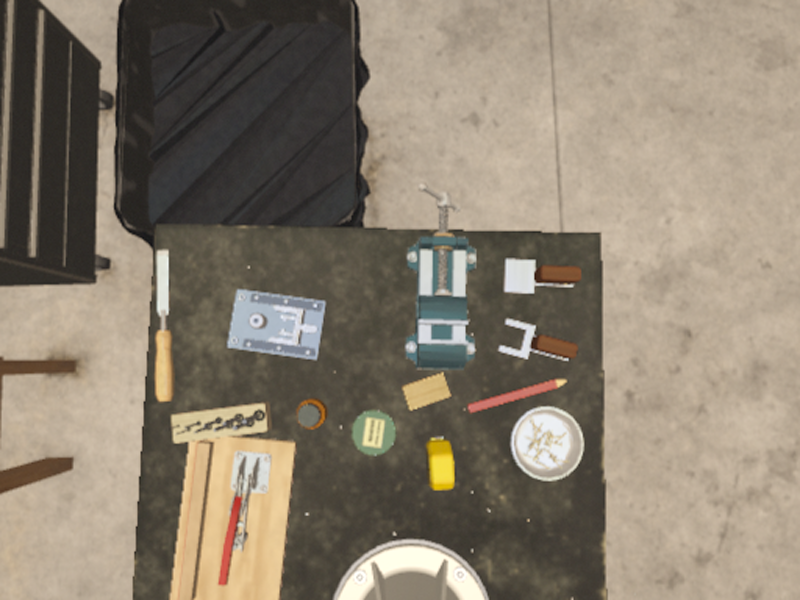

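View pics/side0b.png

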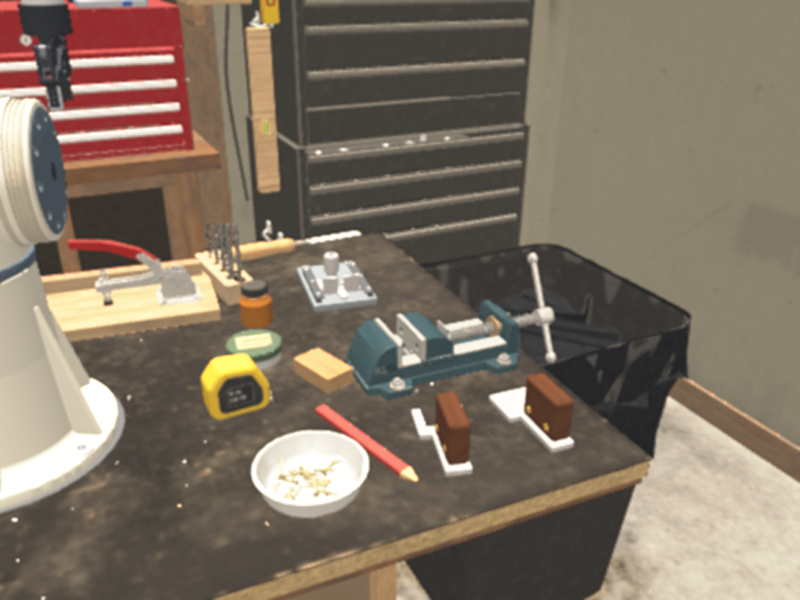

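Top view (800x600): the plate is at (277,324) with its pin at (258,321), and the clip is to the right of the pin. The fork is at (540,340) with tines to the left (+y), and the blade is at (540,275). The vise stands between plate and fork at (442,300). I'll crop for accuracy.

```bash
python3 - <<'E'
from h import *
i=cv2.imread("pics/top0.png")
a=cv2.resize(i[180:235,140:215],None,fx=8,fy=8,interpolation=cv2.INTER_CUBIC)
b=cv2.resize(i[195:235,312:377],None,fx=8,fy=8,interpolation=cv2.INTER_CUBIC)
c=np.zeros((600,800,3),np.uint8)
a=cv2.resize(i[182:232,144:210],None,fx=6,fy=6,interpolation=cv2.INTER_CUBIC)
b=cv2.resize(i[195:235,312:377],None,fx=6,fy=6,interpolation=cv2.INTER_CUBIC)
c=np.zeros((560,800,3),np.uint8); c[:300,:396]=a; c[:240,400:790]=b
j=cv2.imread("pics/side0.png")
c[300:560,:400]=cv2.resize(j[245:310,260:310+50],(400,260),interpolation=cv2.INTER_CUBIC)
c[300:560,400:]=cv2.resize(j[148:213,170:270],(400,260),interpolation=cv2.INTER_CUBIC)
cv2.imwrite("pics/c1.png",c)
E
```

```text
(no output)
```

View pics/c1.png

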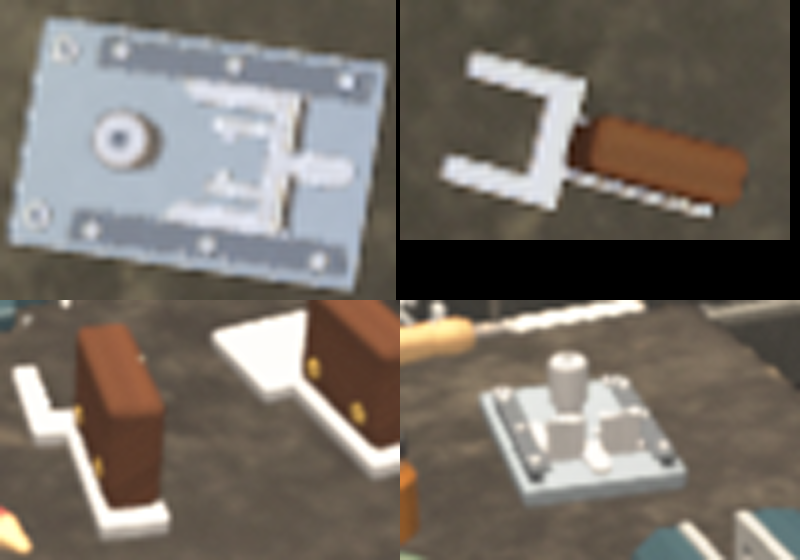

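Crop c1: plate corners (47,18),(386,65),(355,290),(10,245). The tine tip ends are near (469,64) and (443,168), and the crossbar rear corners at (586,80),(553,210). The handle top's rear end is (743,178) and its front end about (594,142).

```bash
python3 - <<'E'
from h import *
f="pics/top0.png"
A=lambda x,y,z:px2w(f,144+(x+.5)/6-.5,182+(y+.5)/6-.5,z)
B=lambda x,y,z:px2w(f,312+(x-400+.5)/6-.5,195+(y+.5)/6-.5,z)
P=[A(*p,12) for p in[(47,18),(386,65),(355,290),(10,245)]]; print(P)
fr=(P[0]+P[3])/2; bk=(P[1]+P[2])/2; d=(fr-bk)[:2]; print("len",np.hypot(*d)); d/=np.hypot(*d)
w=(P[0]-P[3]+P[1]-P[2])[:2]; print("yaw",np.arctan2(d[1],d[0]),np.arctan2(w[1],w[0])+np.pi/2)
c=(fr+bk)[:2]/2; print("pin from plate",c+25*d)
pin=A(120,138,49);print("pin head",pin)
print("shoulder rear top",A(300,97,40),A(282,230,40),"tail end",A(352,171,17))
T=[B(469,64,8),B(443,168,8)]; K=[B(586,80,8),B(553,210,8)]
t=(T[0]+T[1])/2; k=(K[0]+K[1])/2; e=(t-k)[:2]; print("tips",t,"bar",k,np.hypot(*e),"yaw",np.arctan2(e[1],e[0]))
w=(T[0]-T[1])[:2]; print("yaw tips",np.arctan2(w[1],w[0])+np.pi/2)
H=[B(743,178,60),B(594,142,60)]; print("handle",H, (H[0]+H[1])/2)
h=(H[1]-H[0])[:2]; print(np.hypot(*h),np.arctan2(h[1],h[0]))
h=(t-(H[0]+H[1])/2)[:2]; print(np.hypot(*h),np.arctan2(h[1],h[0]))
E
```

```text
[array([539.3, 273.1,  12. ]), array([515.2, 127.5,  12. ]), array([419.4, 142. ,  12. ]), array([442.3, 288.8,  12. ])]
len 148.07663556415648
yaw 1.4114208726817976 1.4154198741022541
pin from plate [483.01754017 232.53316481]
pin head [484.1 232.9  49. ]
shoulder rear top [499.9 160.1  40. ] [444.8 168.1  40. ] tail end [469.8 142.   17. ]
tips [ 452.5  -161.95    8.  ] bar [ 438.85 -210.      8.  ] 49.95122621117524 yaw 1.294009109919934
yaw tips 1.2826638500109464
handle [array([ 422.5, -267.3,   60. ]), array([ 438.6, -207.8,   60. ])] [ 430.55 -237.55   60.  ]
61.63975989570369 1.306536306881566
78.72205853507646 1.2882216981944263
```

Call:
{"fn": "step_arm", "kwargs": {
  "motion": [
    {"claw": 60, "delta_pos": [0, 0, 0], "turn": 0.125},
    {"claw": 60, "delta_pos": [0, 0, 0], "turn": 0.125},
    {"claw": 60, "delta_pos": [0, 0, 0], "turn": 0.125},
    {"claw": 60, "delta_pos": [0, 0, 0], "turn": 0.125},
    {"claw": 60, "delta_pos": [0, 0, 0], "turn": 0.125},
    {"claw": 60, "delta_pos": [0, 0, 0], "turn": 0.125},
    {"claw": 60, "delta_pos": [0, 0, 0], "turn": 0.125},
    {"claw": 60, "delta_pos": [0, 0, 0], "turn": 0.125}
  ]
}}

```text
clock: 0.77
eef_pos: [150.2, 606.4, 238.8]
tcp_rot: [-3.141, 0.001, 1.893]
contact_force: [-0.0, -0.2, 0.5]
opening: 0.703
grasp_force: 0.0
```

Call:
{"fn": "step_arm", "kwargs": {
  "motion": [
    {"claw": 60, "delta_pos": [0, 0, 0], "turn": 0.125},
    {"claw": 60, "delta_pos": [0, 0, 0], "turn": 0.125},
    {"claw": 60, "delta_pos": [0, 0, 0], "turn": 0.125},
    {"claw": 60, "delta_pos": [0, 0, 0], "turn": 0.125},
    {"claw": 60, "delta_pos": [0, 0, 0], "turn": 0.109},
    {"claw": 60, "delta_pos": [0, 0, 0], "turn": 0}
  ]
}}

```text
clock: 1.27
eef_pos: [150.2, 606.4, 238.9]
tcp_rot: [3.142, 0.001, 1.285]
contact_force: [0.4, 0.1, -0.3]
opening: 0.704
grasp_force: 0.0
```

Call:
{"fn": "step_arm", "kwargs": {
  "motion": [
    {"claw": 60, "delta_pos": [-30.5, 21, 0], "turn": 0},
    {"claw": 60, "delta_pos": [-30.5, 21, 0], "turn": 0},
    {"claw": 60, "delta_pos": [-30.5, 21, 0], "turn": 0},
    {"claw": 60, "delta_pos": [-30.5, 21, 0], "turn": 0},
    {"claw": 60, "delta_pos": [-30.5, 21, 0], "turn": 0},
    {"claw": 60, "delta_pos": [-30.5, 21, 0], "turn": 0},
    {"claw": 60, "delta_pos": [-30.5, 21, 0], "turn": 0},
    {"claw": 60, "delta_pos": [-30.5, 21, 0], "turn": 0}
  ]
}}

```text
clock: 1.93
eef_pos: [244.0, 323.9, 239.2]
tcp_rot: [3.142, 0.0, 1.295]
contact_force: [0.2, 0.6, 0.3]
opening: 0.699
grasp_force: 0.0
```

Call:
{"fn": "step_arm", "kwargs": {
  "motion": [
    {"claw": 60, "delta_pos": [-30.5, 21, 0], "turn": 0},
    {"claw": 60, "delta_pos": [-30.5, 21, 0], "turn": 0},
    {"claw": 60, "delta_pos": [-30.5, 21, 0], "turn": 0},
    {"claw": 60, "delta_pos": [-30.5, 21, 0], "turn": 0},
    {"claw": 60, "delta_pos": [-30.5, 21, 0], "turn": 0},
    {"claw": 60, "delta_pos": [-30.5, 21, 0], "turn": 0},
    {"claw": 60, "delta_pos": [-30.5, 21, 0], "turn": 0},
    {"claw": 60, "delta_pos": [-30.5, 21, 0], "turn": 0}
  ]
}}

```text
clock: 2.6
eef_pos: [337.8, 42.8, 239.5]
tcp_rot: [3.141, -0.0, 1.294]
contact_force: [1.0, 0.6, 0.1]
opening: 0.702
grasp_force: 0.0
```

Call:
{"fn": "step_arm", "kwargs": {
  "motion": [
    {"claw": 60, "delta_pos": [-30.5, 21, 0], "turn": 0},
    {"claw": 60, "delta_pos": [-30.5, 21, 0], "turn": 0},
    {"claw": 60, "delta_pos": [-30.5, 21, 0], "turn": 0},
    {"claw": 60, "delta_pos": [-30.5, 21, 0], "turn": 0},
    {"claw": 60, "delta_pos": [-30.5, 21, 0], "turn": 0},
    {"claw": 60, "delta_pos": [-30.5, 21, 0], "turn": 0},
    {"claw": 60, "delta_pos": [0, 0, 0], "turn": 0},
    {"claw": 60, "delta_pos": [0, 0, 0], "turn": 0}
  ]
}}

```text
clock: 3.27
eef_pos: [408.1, -167.6, 239.0]
tcp_rot: [-3.141, -0.0, 1.29]
contact_force: [0.9, 0.8, 0.4]
opening: 0.705
grasp_force: 0.0
```

Call:
{"fn": "step_arm", "kwargs": {
  "motion": [
    {"claw": 60, "delta_pos": [-30.5, 20.6, 0], "turn": 0},
    {"claw": 60, "delta_pos": [-30.5, 20.6, 0], "turn": 0},
    {"claw": 60, "delta_pos": [0, 0, 30], "turn": 0},
    {"claw": 60, "delta_pos": [0, 0, 30], "turn": 0},
    {"claw": 60, "delta_pos": [0, 0, 30], "turn": 0},
    {"claw": 60, "delta_pos": [0, 0, 30], "turn": 0},
    {"claw": 60, "delta_pos": [0, 0, 20], "turn": 0},
    {"claw": 60, "delta_pos": [0, 0, 0], "turn": 0}
  ]
}}

```text
clock: 3.93
eef_pos: [427.9, -233.4, 95.8]
tcp_rot: [-3.134, -0.002, 1.293]
contact_force: [-0.5, 0.7, -0.1]
opening: 0.7
grasp_force: 0.0
```

```bash
python3 - <<'E'
from h import *
d=snap("side","pics/s2.png"); cv2.imwrite("pics/s2b.png",cv2.resize(cv2.imread("pics/s2.png")[190:320,220:400],None,fx=4,fy=4,interpolation=cv2.INTER_CUBIC)); print(sense()["eef_pos"],sense()["tcp_rot"])
E
```

```text
[ 429.11838198 -234.2195418    97.82241448] [-3.13681504e+00 -1.23048186e-03  1.29274391e+00]
```

View pics/s2b.png

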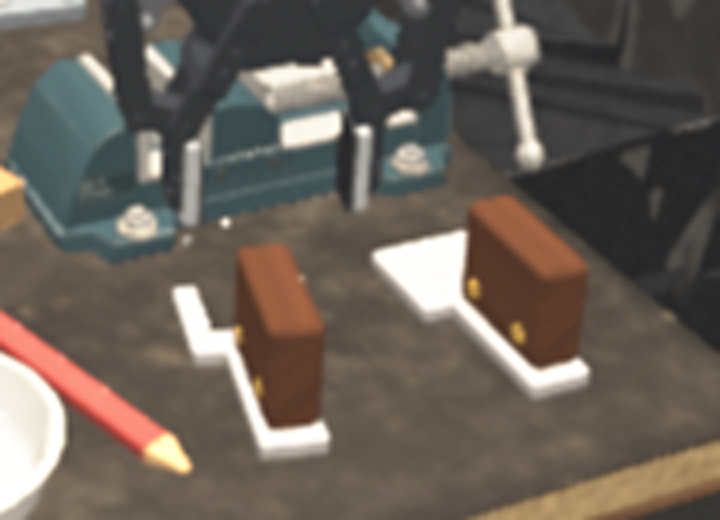

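The side view shows the open fingers at (190,180) and (355,170), straddling the fork handle at (280,330). The blade, on the right, is clear of them.

Call:
{"fn": "step_arm", "kwargs": {
  "motion": [
    {"claw": 60, "delta_pos": [-1.5, 1.5, 20], "turn": 0},
    {"claw": 60, "delta_pos": [0, 0, 20], "turn": 0},
    {"claw": 60, "delta_pos": [0, 0, 20], "turn": 0},
    {"claw": 60, "delta_pos": [0, 0, 9], "turn": 0},
    {"claw": 60, "delta_pos": [0, 0, 0], "turn": 0},
    {"claw": 60, "delta_pos": [0, 0, 0], "turn": 0}
  ]
}}

```text
clock: 4.48
eef_pos: [432.3, -238.0, 31.3]
tcp_rot: [3.141, 0.0, 1.291]
contact_force: [-0.4, -0.6, -0.3]
opening: 0.702
grasp_force: 0.0
```

Call:
{"fn": "step_arm", "kwargs": {
  "motion": [
    {"claw": 15, "delta_pos": [0, 0, 0], "turn": 0},
    {"claw": 15, "delta_pos": [0, 0, 0], "turn": 0},
    {"claw": 15, "delta_pos": [0, 0, 0], "turn": 0},
    {"claw": 15, "delta_pos": [0, 0, 0], "turn": 0},
    {"claw": 15, "delta_pos": [0, 0, 0], "turn": 0},
    {"claw": 15, "delta_pos": [0, 0, 0], "turn": 0}
  ],
  "force": 80
}}

```text
clock: 4.98
eef_pos: [432.5, -238.4, 31.5]
tcp_rot: [3.14, 0.0, 1.29]
contact_force: [-1.0, 0.6, 8.3]
opening: 0.269
grasp_force: 78.7
```

```bash
python3 - <<'E'
from h import *
f="pics/top0.png"
for n,u,v in[("flange lo-left",404,347),("body left",417,345),("bottom",441,370),("jaw left",417,310),("flange up-left",407,257),("lo right",477,347)]:
    print(n,[px2w(f,u*.64,v*.64,z)[:2] for z in(15,60,90)])
# height of vise jaw: side-view pixel in crop s2b -> match
g="pics/side0.png"
# side point top of left front hump (375,322)/800 & jaw top (405,318)
for u,v in[(375,322),(405,318),(445,303),(350,375)]:
    print((u,v),[px2w(g,u*.64,v*.64,z) for z in(0,60,80,100)])
E
```

```text
flange lo-left [array([435.5,  -0.9]), array([ 4.347e+02, -2.000e-01]), array([4.342e+02, 2.000e-01])]
body left [array([438.3, -22.2]), array([437.3, -20.5]), array([436.7, -19.4])]
bottom [array([396.7, -60. ]), array([397.8, -56.5]), array([398.4, -54.2])]
jaw left [array([495.5, -23.9]), array([491.8, -22.1]), array([489.4, -21. ])]
flange up-left [array([584. ,  -9.9]), array([576.1,  -8.8]), array([570.8,  -8.1])]
lo right [array([ 432.5, -119.9]), array([ 431.8, -113.6]), array([ 431.3, -109.4])]
(375, 322) [array([489.4,  75.2,   0. ]), array([440.4, -30. ,  60. ]), array([424.1, -65.1,  80. ]), array([ 407.8, -100.2,  100. ])]
(405, 318) [array([534.6,  67.8,   0. ]), array([480. , -36.6,  60. ]), array([461.8, -71.3,  80. ]), array([ 443.6, -106.1,  100. ])]
(445, 303) [array([613.2,  86.3,   0. ]), array([548.9, -20.3,  60. ]), array([527.4, -55.8,  80. ]), array([506. , -91.4, 100. ])]
(350, 375) [array([398.6, -43.9,   0. ]), array([ 360.9, -134.4,   60. ]), array([ 348.4, -164.5,   80. ]), array([ 335.8, -194.7,  100. ])]
```

Call:
{"fn": "step_arm", "kwargs": {
  "motion": [
    {"claw": 15, "delta_pos": [0, 0, -15], "turn": 0},
    {"claw": 15, "delta_pos": [0, 0, -25], "turn": 0},
    {"claw": 15, "delta_pos": [0, 0, -30], "turn": 0},
    {"claw": 15, "delta_pos": [0, 0, -30], "turn": 0},
    {"claw": 15, "delta_pos": [0, 0, -30], "turn": 0},
    {"claw": 15, "delta_pos": [0, 0, -20], "turn": 0},
    {"claw": 15, "delta_pos": [0, 0, 0], "turn": -0.123},
    {"claw": 15, "delta_pos": [0, 0, 0], "turn": 0}
  ]
}}

```text
clock: 5.65
eef_pos: [432.5, -238.4, 182.1]
tcp_rot: [3.138, 0.001, 1.418]
contact_force: [0.3, 0.3, -2.2]
opening: 0.271
grasp_force: 78.6
```

Call:
{"fn": "step_arm", "kwargs": {
  "motion": [
    {"claw": 15, "delta_pos": [20, -2.3, 0], "turn": 0},
    {"claw": 15, "delta_pos": [35, -2.3, 0], "turn": 0},
    {"claw": 15, "delta_pos": [35, -3, 0], "turn": 0},
    {"claw": 15, "delta_pos": [35, -3, 0], "turn": 0},
    {"claw": 15, "delta_pos": [35, -3, 0], "turn": 0},
    {"claw": 15, "delta_pos": [35, -3, 0], "turn": 0},
    {"claw": 15, "delta_pos": [35, -3, 0], "turn": 0},
    {"claw": 15, "delta_pos": [35, -3, 0], "turn": 0}
  ]
}}

```text
clock: 6.32
eef_pos: [450.2, 28.8, 179.7]
tcp_rot: [-3.14, 0.0, 1.409]
contact_force: [1.3, 1.0, -1.9]
opening: 0.272
grasp_force: 78.6
```

Call:
{"fn": "step_arm", "kwargs": {
  "motion": [
    {"claw": 15, "delta_pos": [20, -1, 0], "turn": 0},
    {"claw": 15, "delta_pos": [14, 0, 0], "turn": 0},
    {"claw": 15, "delta_pos": [0, 0, 0], "turn": 0},
    {"claw": 15, "delta_pos": [0, 0, 0], "turn": 0},
    {"claw": 15, "delta_pos": [0, 0, 0], "turn": 0}
  ]
}}

```text
clock: 6.73
eef_pos: [454.9, 60.4, 179.8]
tcp_rot: [-3.14, 0.001, 1.411]
contact_force: [-0.6, -1.1, -1.6]
opening: 0.272
grasp_force: 78.6
```

```bash
python3 - <<'E'
from h import *
snap("top","pics/t3.png"); snap("side","pics/s3.png"); s=sense(); print(s["eef_pos"],s["tcp_rot"],s["opening"],s["contact_force"])
c=np.zeros((600,800,3),np.uint8)
c[:,:400]=cv2.resize(cv2.imread("pics/t3.png")[170:260,170:230],(400,600),interpolation=cv2.INTER_CUBIC)
c[:,400:]=cv2.resize(cv2.imread("pics/s3.png")[80:230,170:270],(400,600),interpolation=cv2.INTER_CUBIC)
cv2.imwrite("pics/c3.png",c)
E
```

```text
[455.12920922  60.07303755 180.01724003] [-3.14093999e+00  4.09165562e-04  1.41093564e+00] 0.2696838842522096 [ 0.5168984   0.33712736 -1.63218228]
```

View pics/c3.png

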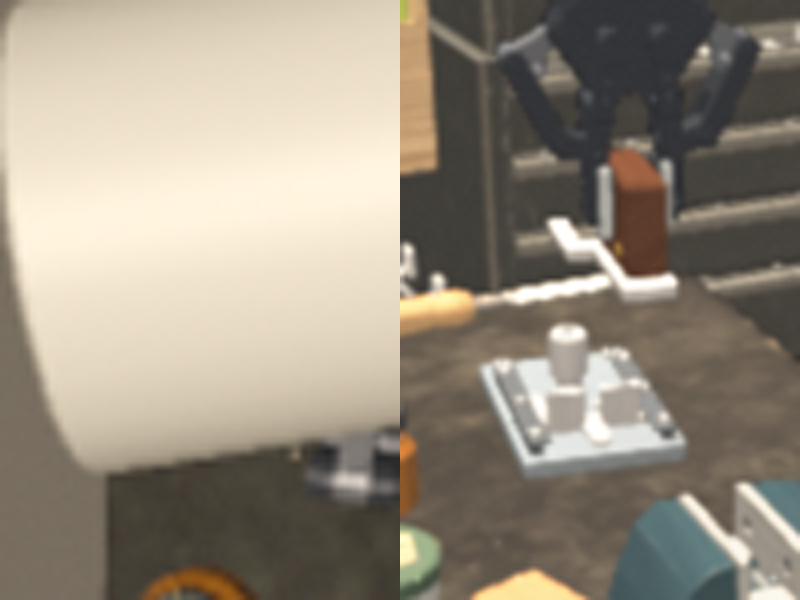

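```bash
python3 - <<'E'
from h import *
g="pics/s3.png"; t=np.array([455.1,60.1]); a=1.411; d=np.array([np.cos(a),np.sin(a)]); n=np.array([-d[1],d[0]])
P=lambda x,y,z:(w2px(g,[*(t+x*d+y*n),148.5+z])-[170,80])*4+[400,0]
print("tip L outer",P(79,28,8),"L inner",P(79,18,8),"rear R top/bot",P(-36,-12,8),P(-36,-12,0),"rear L bot",P(-36,12,0),"handle top rear R",P(-32,-12,60))
E
```

```text
tip L outer [545.6 218. ] L inner [563.2 216.4] rear R top/bot [672.4 281.6] [672.4 296.8] rear L bot [626.  301.6] handle top rear R [669.6 179.6]
```

The held fork matches its prediction to about 1 mm: the left tine tip is at (546,222) and the rear foot at (677,280). It is level and not tilted. Next I lower it behind the clip.

Call:
{"fn": "step_arm", "kwargs": {
  "motion": [
    {"claw": 15, "delta_pos": [0, 1, 20], "turn": 0},
    {"claw": 15, "delta_pos": [0, 0, 30], "turn": 0},
    {"claw": 15, "delta_pos": [0, 0, 30], "turn": 0},
    {"claw": 15, "delta_pos": [0, 0, 25], "turn": 0},
    {"claw": 15, "delta_pos": [0, 0, 16], "turn": 0},
    {"claw": 15, "delta_pos": [0, 0, 0], "turn": 0},
    {"claw": 15, "delta_pos": [0, 0, 0], "turn": 0}
  ]
}}

```text
clock: 7.42
eef_pos: [455.9, 60.1, 58.9]
tcp_rot: [-3.14, 0.001, 1.411]
contact_force: [0.8, -0.4, -0.8]
opening: 0.269
grasp_force: 78.6
```

```bash
python3 - <<'E'
from h import *
snap("side","pics/s4.png"); s=sense(); print(s["eef_pos"],s["tcp_rot"],s["contact_force"])
cv2.imwrite("pics/s4b.png",cv2.resize(cv2.imread("pics/s4.png")[120:220,170:290],None,fx=6,fy=6,interpolation=cv2.INTER_CUBIC))
E
```

```text
[456.79293944  60.27231627  59.77436573] [3.14157785e+00 4.60126994e-05 1.41152830e+00] [ 0.06427006 -0.73141202 -1.73158776]
```

View pics/s4b.png

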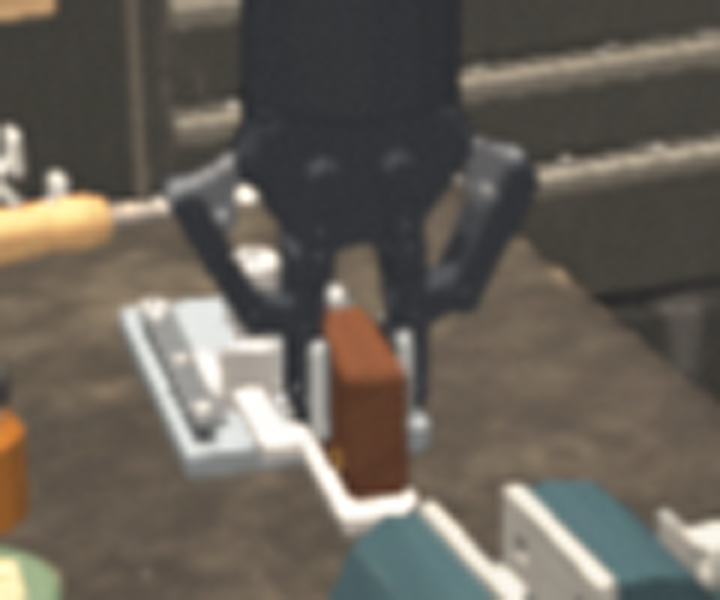

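The fork is lowered, with its left tine at (250,400) just behind the left shoulder at (250,365), and it clears rail and plate. Next I push.

Call:
{"fn": "step_arm", "kwargs": {
  "motion": [
    {"claw": 15, "delta_pos": [8, 0, 0], "turn": 0},
    {"claw": 15, "delta_pos": [8, 0, 0], "turn": 0},
    {"claw": 15, "delta_pos": [6, 0, 0], "turn": 0},
    {"claw": 15, "delta_pos": [6, 0, 0], "turn": 0},
    {"claw": 15, "delta_pos": [6, 0, 0], "turn": 0},
    {"claw": 15, "delta_pos": [6, 0, 0], "turn": 0},
    {"claw": 15, "delta_pos": [6, 0, 0], "turn": 0},
    {"claw": 15, "delta_pos": [4, 0, 0], "turn": 0}
  ],
  "force": 110
}}

```text
clock: 8.13
eef_pos: [464.5, 111.0, 59.3]
tcp_rot: [3.141, -0.0, 1.413]
contact_force: [0.6, -0.1, -1.2]
opening: 0.267
grasp_force: 108.2
```

Call:
{"fn": "step_arm", "kwargs": {
  "motion": [
    {"claw": 15, "delta_pos": [2, 0, 0], "turn": 0},
    {"claw": 15, "delta_pos": [2, 0, 0], "turn": 0},
    {"claw": 15, "delta_pos": [2, 0, 0], "turn": 0},
    {"claw": 15, "delta_pos": [2, 0, 0], "turn": 0}
  ]
}}

```text
clock: 8.47
eef_pos: [465.6, 118.0, 59.2]
tcp_rot: [-3.141, 0.0, 1.413]
contact_force: [0.8, -1.1, -1.8]
opening: 0.267
grasp_force: 108.3
```

Call:
{"fn": "step_arm", "kwargs": {
  "motion": [
    {"claw": 15, "delta_pos": [1.5, 0, 0], "turn": 0},
    {"claw": 15, "delta_pos": [1.5, 0, 0], "turn": 0},
    {"claw": 15, "delta_pos": [1.5, 0, 0], "turn": 0},
    {"claw": 15, "delta_pos": [1.5, 0, 0], "turn": 0}
  ]
}}

```text
clock: 8.8
eef_pos: [465.9, 122.7, 59.2]
tcp_rot: [-3.141, 0.002, 1.413]
contact_force: [-1.4, -12.4, 2.8]
opening: 0.27
grasp_force: 109.0
```

Call:
{"fn": "step_arm", "kwargs": {
  "motion": [
    {"claw": 15, "delta_pos": [1.5, 0, 0], "turn": 0},
    {"claw": 15, "delta_pos": [1.5, 0, 0], "turn": 0},
    {"claw": 15, "delta_pos": [1.5, 0, 0], "turn": 0}
  ]
}}

```text
clock: 9.05
eef_pos: [466.9, 127.9, 59.2]
tcp_rot: [-3.141, 0.001, 1.412]
contact_force: [-0.2, -1.8, -1.5]
opening: 0.264
grasp_force: 108.7
```

Call:
{"fn": "step_arm", "kwargs": {
  "motion": [
    {"claw": 15, "delta_pos": [1.5, 0, 0], "turn": 0},
    {"claw": 15, "delta_pos": [1, 0, 0], "turn": 0},
    {"claw": 15, "delta_pos": [0, 0, 0], "turn": 0}
  ]
}}

```text
clock: 9.3
eef_pos: [467.9, 131.3, 59.3]
tcp_rot: [3.141, -0.0, 1.413]
contact_force: [-0.8, 0.1, -2.4]
opening: 0.265
grasp_force: 108.7
```

Call:
{"fn": "step_arm", "kwargs": {
  "motion": [
    {"claw": 15, "delta_pos": [1, 0, 0], "turn": 0},
    {"claw": 15, "delta_pos": [0.5, 0, 0], "turn": 0},
    {"claw": 15, "delta_pos": [0, 0, 0], "turn": 0}
  ]
}}

```text
clock: 9.55
eef_pos: [468.0, 132.6, 59.3]
tcp_rot: [3.141, -0.0, 1.413]
contact_force: [-0.2, 0.3, -1.5]
opening: 0.268
grasp_force: 108.7
```

Call:
{"fn": "step_arm", "kwargs": {
  "motion": [
    {"claw": 15, "delta_pos": [1, 0, 0], "turn": 0},
    {"claw": 15, "delta_pos": [0.5, 0, 0], "turn": 0},
    {"claw": 15, "delta_pos": [0, 0, 0], "turn": 0}
  ]
}}

```text
clock: 9.8
eef_pos: [468.0, 133.7, 59.2]
tcp_rot: [-3.141, 0.001, 1.413]
contact_force: [-0.3, -2.8, -2.3]
opening: 0.269
grasp_force: 108.7
```

Call:
{"fn": "step_arm", "kwargs": {
  "motion": [
    {"claw": 15, "delta_pos": [1, 0, 0], "turn": 0},
    {"claw": 15, "delta_pos": [0.5, 0, 0], "turn": 0},
    {"claw": 15, "delta_pos": [0, 0, 0], "turn": 0}
  ]
}}

```text
clock: 10.05
eef_pos: [467.8, 134.2, 59.2]
tcp_rot: [-3.141, 0.002, 1.413]
contact_force: [-0.7, -10.1, 1.3]
opening: 0.269
grasp_force: 109.0
```

Call:
{"fn": "step_arm", "kwargs": {
  "motion": [
    {"claw": 15, "delta_pos": [1, 0, 0], "turn": 0},
    {"claw": 15, "delta_pos": [1, 0, 0], "turn": 0},
    {"claw": 15, "delta_pos": [0, 0, 0], "turn": 0}
  ]
}}

```text
clock: 10.3
eef_pos: [467.6, 134.8, 59.1]
tcp_rot: [-3.14, 0.004, 1.414]
contact_force: [0.1, -21.6, 3.9]
opening: 0.268
grasp_force: 109.5
```

```bash
python3 - <<'E'
from h import *
snap("side","pics/s5.png"); s=sense(); print(s["eef_pos"],s["contact_force"])
cv2.imwrite("pics/s5b.png",cv2.resize(cv2.imread("pics/s5.png")[130:215,180:280],None,fx=6,fy=6,interpolation=cv2.INTER_CUBIC))
E
```

```text
[467.52250791 134.74067398  59.0695657 ] [ -1.05159091 -20.84673316   3.02800756]
```

View pics/s5b.png

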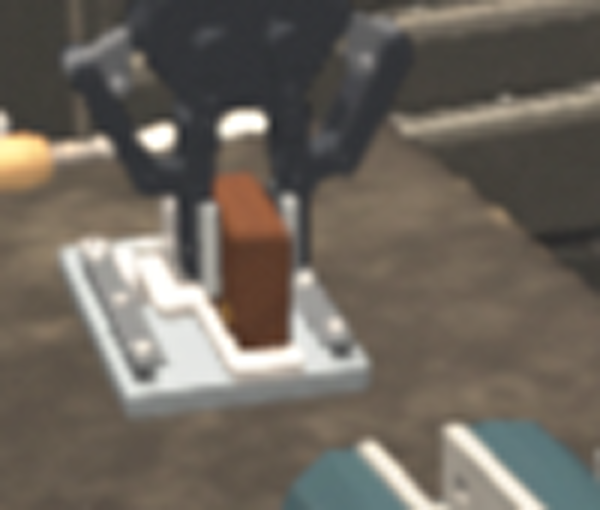

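The fork is against the clip and has stopped dead at 21 N, with the clip at the pin. I'll back off, lift, and return the fork to its original free spot.

Call:
{"fn": "step_arm", "kwargs": {
  "motion": [
    {"claw": 15, "delta_pos": [-5, 0, 0], "turn": 0},
    {"claw": 15, "delta_pos": [-12, 0, 0], "turn": 0},
    {"claw": 15, "delta_pos": [-14, 0, 0], "turn": 0},
    {"claw": 15, "delta_pos": [-14, 0, 0], "turn": 0},
    {"claw": 15, "delta_pos": [-14, 0, 0], "turn": 0},
    {"claw": 15, "delta_pos": [-12, 0, 0], "turn": 0},
    {"claw": 15, "delta_pos": [-6, 0, 0], "turn": 0},
    {"claw": 15, "delta_pos": [0, 0, 0], "turn": 0}
  ]
}}

```text
clock: 11.02
eef_pos: [456.3, 60.2, 59.3]
tcp_rot: [-3.141, 0.0, 1.411]
contact_force: [0.2, 0.3, -0.9]
opening: 0.264
grasp_force: 108.5
```

Call:
{"fn": "step_arm", "kwargs": {
  "motion": [
    {"claw": 15, "delta_pos": [0, 0, -15], "turn": 0},
    {"claw": 15, "delta_pos": [0, 0, -25], "turn": 0},
    {"claw": 15, "delta_pos": [0, 0, -30], "turn": 0},
    {"claw": 15, "delta_pos": [0, 0, -30], "turn": 0},
    {"claw": 15, "delta_pos": [0, 0, -20], "turn": 0},
    {"claw": 15, "delta_pos": [0, 0, 0], "turn": 0}
  ]
}}

```text
clock: 11.52
eef_pos: [459.3, 62.1, 183.3]
tcp_rot: [3.135, -0.002, 1.413]
contact_force: [0.8, 0.0, -2.0]
opening: 0.263
grasp_force: 108.7
```

Call:
{"fn": "step_arm", "kwargs": {
  "motion": [
    {"claw": 15, "delta_pos": [-20, 2, 0], "turn": 0},
    {"claw": 15, "delta_pos": [-35, 3, 0], "turn": 0},
    {"claw": 15, "delta_pos": [-35, 3, 0], "turn": 0},
    {"claw": 15, "delta_pos": [-35, 3, 0], "turn": 0},
    {"claw": 15, "delta_pos": [-35, 3, 0], "turn": 0},
    {"claw": 15, "delta_pos": [-35, 3, 0], "turn": 0},
    {"claw": 15, "delta_pos": [-35, 3, 0], "turn": 0},
    {"claw": 15, "delta_pos": [-35, 3, 0], "turn": 0}
  ]
}}

```text
clock: 12.18
eef_pos: [437.0, -205.2, 178.3]
tcp_rot: [-3.141, -0.0, 1.413]
contact_force: [2.2, -0.2, -1.8]
opening: 0.268
grasp_force: 108.6
```

Call:
{"fn": "step_arm", "kwargs": {
  "motion": [
    {"claw": 15, "delta_pos": [-20, 1, 0], "turn": 0},
    {"claw": 15, "delta_pos": [-10, 0, 0], "turn": 0.123},
    {"claw": 15, "delta_pos": [0, 0, 0], "turn": 0},
    {"claw": 15, "delta_pos": [0, 0, 0], "turn": 0}
  ]
}}

```text
clock: 12.52
eef_pos: [433.5, -233.6, 178.3]
tcp_rot: [-3.14, -0.001, 1.291]
contact_force: [-0.7, 0.6, -1.2]
opening: 0.265
grasp_force: 108.6
```

```bash
python3 - <<'E'
from h import *
snap("top","pics/t6.png"); snap("side","pics/s6.png"); s=sense(); print(s["eef_pos"],s["tcp_rot"],s["contact_force"])
c=np.zeros((600,800,3),np.uint8)
c[:300,:396]=cv2.resize(cv2.imread("pics/t6.png")[182:232,144:210],None,fx=6,fy=6,interpolation=cv2.INTER_CUBIC)
c[300:,:400]=cv2.resize(cv2.imread("pics/s6.png")[140:215,170:270],(400,300),interpolation=cv2.INTER_CUBIC)
c[:,400:]=cv2.resize(cv2.imread("pics/s6.png")[140:320,250:370],(400,600),interpolation=cv2.INTER_CUBIC)
cv2.imwrite("pics/c6.png",c)
E
```

```text
[ 433.68181229 -232.78755567  178.6622945 ] [-3.14054236e+00 -5.80645594e-04  1.29292031e+00] [-4.72262922e-01 -3.69218797e-04 -2.04165208e+00]
```

View pics/c6.png

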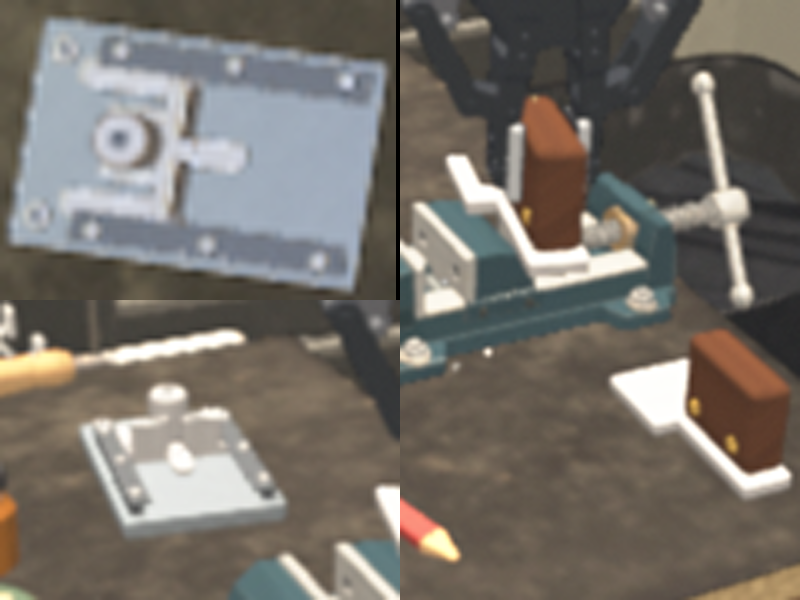

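Clip: the shoulders' rear moved from (300,97)/(282,230) to about (188,80)/(170,217), which is about 45 mm. It surrounds the pin, so it is home. The spot on the bench is free, so I lower the fork.

Call:
{"fn": "step_arm", "kwargs": {
  "motion": [
    {"claw": 15, "delta_pos": [-5, 0, 20], "turn": 0},
    {"claw": 15, "delta_pos": [0, 0, 30], "turn": 0},
    {"claw": 15, "delta_pos": [0, 0, 30], "turn": 0},
    {"claw": 15, "delta_pos": [0, 0, 30], "turn": 0},
    {"claw": 15, "delta_pos": [0, 0, 20], "turn": 0},
    {"claw": 15, "delta_pos": [0, 0, 10], "turn": 0},
    {"claw": 15, "delta_pos": [0, 0, 0], "turn": 0},
    {"claw": 15, "delta_pos": [0, 0, 0], "turn": 0}
  ]
}}

```text
clock: 13.28
eef_pos: [432.7, -238.1, 39.5]
tcp_rot: [-3.141, -0.0, 1.292]
contact_force: [0.9, -1.1, -0.8]
opening: 0.27
grasp_force: 108.6
```

Call:
{"fn": "step_arm", "kwargs": {
  "motion": [
    {"claw": 15, "delta_pos": [0, 0, 3], "turn": 0},
    {"claw": 15, "delta_pos": [0, 0, 2], "turn": 0},
    {"claw": 15, "delta_pos": [0, 0, 1], "turn": 0},
    {"claw": 15, "delta_pos": [0, 0, 0], "turn": 0}
  ],
  "force": 50
}}

```text
clock: 13.62
eef_pos: [432.8, -238.8, 33.8]
tcp_rot: [3.141, 0.0, 1.29]
contact_force: [0.3, -0.5, -1.2]
opening: 0.269
grasp_force: 108.6
```

Call:
{"fn": "step_arm", "kwargs": {
  "motion": [
    {"claw": 15, "delta_pos": [0, 0, 1.5], "turn": 0},
    {"claw": 15, "delta_pos": [0, 0, 1], "turn": 0},
    {"claw": 15, "delta_pos": [0, 0, 0], "turn": 0}
  ]
}}

```text
clock: 13.87
eef_pos: [432.7, -238.8, 31.5]
tcp_rot: [3.141, 0.0, 1.29]
contact_force: [-2.3, 2.0, 8.7]
opening: 0.273
grasp_force: 110.2
```

Contact with the bench at 8.7 N. Next I release and retreat upward.

Call:
{"fn": "step_arm", "kwargs": {
  "motion": [
    {"claw": 50, "delta_pos": [0, 0, 0], "turn": 0},
    {"claw": 50, "delta_pos": [0, 0, 0], "turn": 0},
    {"claw": 50, "delta_pos": [0, 0, 0], "turn": 0},
    {"claw": 50, "delta_pos": [0, 0, 0], "turn": 0},
    {"claw": 50, "delta_pos": [0, 0, 0], "turn": 0}
  ]
}}

```text
clock: 14.28
eef_pos: [432.5, -238.6, 30.7]
tcp_rot: [-3.142, -0.0, 1.29]
contact_force: [1.2, 0.1, 0.5]
opening: 0.588
grasp_force: 0.0
```

Call:
{"fn": "step_arm", "kwargs": {
  "motion": [
    {"claw": 50, "delta_pos": [0, 0, -15], "turn": 0},
    {"claw": 50, "delta_pos": [0, 0, -25], "turn": 0},
    {"claw": 50, "delta_pos": [0, 0, -30], "turn": 0},
    {"claw": 50, "delta_pos": [0, 0, -30], "turn": 0},
    {"claw": 50, "delta_pos": [0, 0, 0], "turn": 0},
    {"claw": 50, "delta_pos": [0, 0, 0], "turn": 0}
  ]
}}

```text
clock: 14.78
eef_pos: [433.6, -239.2, 132.3]
tcp_rot: [3.138, 0.001, 1.29]
contact_force: [0.2, 0.0, -0.3]
opening: 0.584
grasp_force: 0.0
```

```bash
python3 - <<'E'
from h import *
snap("side","pics/s7.png"); cv2.imwrite("pics/s7b.png",cv2.resize(cv2.imread("pics/s7.png")[150:320,170:400],None,fx=3,fy=3)); print(sense()["eef_pos"],sense()["opening"])
E
```

```text
[ 432.61450017 -238.69169173  131.05256104] 0.5854515437636265
```

View pics/s7b.png

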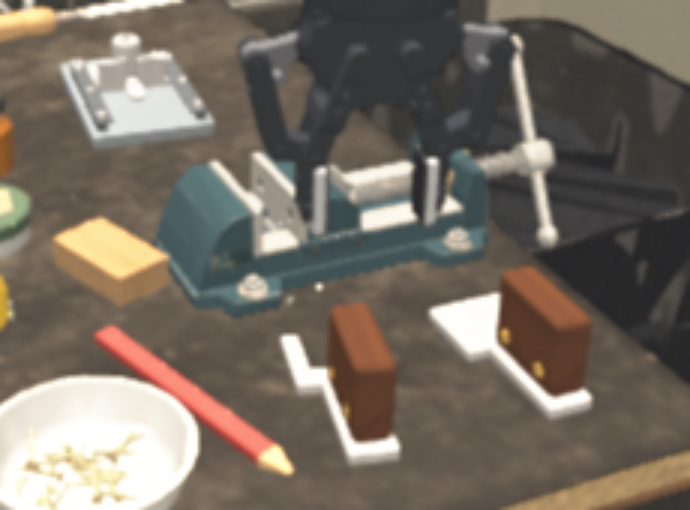

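The fork lies flat at (360,400), released, and the blade is untouched at (540,340). The clip is on the pin at (130,70).

```bash
python3 -c "
from rig import *
print(sign_off())"
```

```text
the job is handed in; nothing more can be done
None
```

The fork pushed the clip home on the pivot pin (it stopped dead at 21 N); the fork was then set flat on the bench clear of the plate and released, the straight-edged pusher was not touched, and the job is handed in, with no verdict shown.

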